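Refit the analyser cell on the strain viewer

ROBOT

A 6-joint arm with a two-finger parallel gripper is mounted at the origin on a cart in front of the work surface, level with it; the furniture and walls round the work are solid. World frame = base frame: x ahead of the robot, y to its left, z up, the work surface at z = 0. Lengths are in m, angles in rad, forces in N, time in s.
With the tool pointing down it reaches from about 0.3 to 0.775 m from the base axis. Payload 14.6 kg.
Tool frame: the origin (TCP) lies at the very end of the fingers, on their centre line; the grasp point (between the pads) lies 19 mm behind it; z points along the fingers, y is the line along which they close (so a half turn about z gives the same grasp; the last joint's range is limited). The gripper opens to 94 mm and grips with 3 to 60 N. Pads are 16 mm wide; open, the fingers measure 119 mm over their backs; the gripper's body (75 mm by 177 mm) begins 78 mm behind the grasp point.
Start: joints at [-1.225, 0.3, 1.521, -0, 1.321, -0.067], TCP at [0.221, -0.504, 0.205] pointing down, gripper open.
Joint ranges: [-3.03, 3.03], [-0.79, 2.21], [0.23, 2.52], [-1.04, 4.18], [0, 3.07], [-2.55, 2.55]. Speed limits (rad/s): [2.22, 2.22, 2.57, 3.14, 3.14, 3.14].

INTERFACE

Orientations are given as [roll, pitch, yaw] about the fixed x, y, z axes, in that order (R = Rz(yaw) Ry(pitch) Rx(roll)).
In Python, from station import ctrl gives the robot as it stands.
- The arm moves only by the shell command python3 -m pendant 'ROWS' [OPENING] [FORCE]. ROWS is JSON, a list of rows, each a list of 2 entries, a list of its own where there are three numbers: the shift along the world's x, y, z in cm, then the turn about the world's z in rad. A call has 1 to 20 rows; each row shifts and turns the commanded pose from where the row before left it; what a row does not reach is not made up. A row lasts 1/12 s, in which the tool goes at most 41.7 mm and 7.16 degrees, less where a joint would pass 70% of its speed; a pose out of reach is approached as far as the arm can. A call is refused whole if a number of a shift passes 4.17 or a number of a turn 0.125, either way. A call with a gripper value outside its range is refused whole. OPENING is the opening, from 0 (shut) to 1 (fully open), set as the call begins (- or left out, the last holds). The fingers move at their own pace and stop on an object; FORCE is the grip in N (left out, the last holds). Time passes only in rows, so rows that do not move let the fingers close. It gives the time, the measured TCP pose, the force, the opening and the grip force at its end, in the units of the state.
- ctrl.get_obs(): the state, without advancing time (a new reading comes with each control period).
- ctrl.camera(name): name is "scene" or "top"; returns a dict with "color" (480x640x3 uint8, red, green, blue), "intrinsics" (3x3 intrinsics, pixels), "k1" (the pictures are not rectified: a ray, as slopes to the right and down, at radius r is drawn at 1 + k1 r^2 times it, then the intrinsics apply), "camera_from_world" (4x4, takes a point from world to camera coordinates). Camera axes: x right, y down, z forward; pixel columns grow to the right and rows downward; lengths in m; the calibration is good to about 2 mm. A picture is of the moment at which its call begins. There is no depth.
- ctrl.hand_in(): hands the job in; it is judged then, once.
The state is a dict: "time_s": time; "qpos": joint angles; "joint_vel": joint speeds; "tau": joint torques, N m; "ee_pos": TCP position; "eef_rot": TCP orientation; "force": force on the tool from outside, world axes, zero at the start; "moment": the same for the moment, N m; "grip_width": finger opening in m; "grip_force": force on a finger pad.
Only numpy, scipy, OpenCV 4.12 (cv2) and the standard library are available. Lean on these libraries where they do the work, as an engineer would, in place of code of your own. Each camera call takes 0.05 s, during which the arm holds its last target. There are 200 camera calls.

TASK

Pull the retaining bolt at the front of the strain viewer out to its stop, then set the knurled analyser cell on the viewer's mount and turn it under a light press until the keyways hidden inside it drop over the mount's pins. Push the cell fully home against the sprung seat and finish while still holding it pressed down there with the bolt still out, so that I can slide the bolt back over its rim; leave the other things where they are.

Things in the scene. Friction and masses are not known exactly. Their poses are not given: they have to be found in the camera images.
- viewer: Strain viewer (small polariscope for fused glass), fixed: grey light box, x -66 to +106, y +-66, 50 mm high; column at its back (x 63 to 93) carrying a round head 74 mm across on the optical axis, its flat top 125 mm above the bench; the column rises no higher. Origin on the bench on the optical axis; x points away from the operator to the column, z up.
- seat (a point): Point on the optical axis, 128 mm above the bench; axes as the viewer. The centre of the cell's underside coincides with it when the cell is fully home. The head's top round it is free but for the spigot and, in front (viewer x -57 to -35 mm, 20 mm wide), the bolt's guide block, whose top is 13 mm above this point.
- spigot_top (a point): Centre of the top of the mount: an upright round steel spigot 30 mm across, its last 4 mm tapered to 25 mm, which ends 22 mm above the seat. Four index pins 4 mm thick, 90 degrees apart, stand out of it to a radius of 19.5 mm, their tops 14 mm above the seat. The spigot is clamped at another angle each time (this point's axes do not show it): find the pins by feel.
- seat_ring (a joint): Sprung seat ring, 52 mm across, round the spigot's foot, m: 0 = up, its top 5 mm above the seat; 0.005 = pressed right down, the cell fully home. It takes about 5 N to begin to move and 10 N to reach its stop, and lifts the cell again when the press is let go.
- bolt (a joint): Retaining bolt of the viewer, m: 0 = in (nose over the mount, where it blocks the cell's rim), 0.012 = pulled out to its stop, towards the operator along the viewer's -x. A light spring and friction resist with about 3 N; friction keeps it where it is left. It starts at 0 to 0.002.
- bolt_knob (a point): Middle of the bolt's knurled knob: a lying cylinder 16 mm across and 18 mm long, its axis along the viewer's x, 137 mm above the bench, 77 mm in front of the optical axis with the bolt in; free on both sides, above and for 80 mm below.
- cell: Analyser cell, loose, about 90 g, standing upright on the bench: dark metal eyepiece 48 mm high with a glass in its top. Origin at the centre of its underside, z up. Knurled grip 52 mm across from 24 mm above the underside to the top, waist 44 mm across below it, rim 54 mm across and 5 mm thick at the bottom. The spigot fits its bore from below with 1 mm play all round.
- cell_bore (a point): Centre of the cell's bore at its mouth (the cell's origin). Bore 32 mm across, 24 mm deep, with four keyways 9 mm wide, 90 degrees apart, on the cell's x and y axes, not visible from outside. At a wrong angle the cell rests on the pins, 13.5 mm above home; within a quarter turn either way it can drop (play about 0.12 rad each side): 8.5 mm freely to the sprung ring, then 5 mm against it.
- flux_pot: Bystander: squat round pot 52 mm across, 30 mm high, dark lid. Origin under its centre.
- scrap_jar: Bystander: clear round jar 52 mm across, 75 mm high, black screw lid. Origin under its centre.
- glass_cutter: Bystander: pencil-shaped glass cutter 141 mm long, 13 mm thick, lying on the bench. Origin under its middle.
- tweezers: Bystander: steel tweezers 118 mm long, lying on the bench. Origin under the middle.
- lathekin: Bystander: flat pale plastic fid 144 mm long, lying on the bench. Origin under its middle.
Things that resemble listed ones, but are neither listed nor needed, are in the scene too. Leave any red look-alike of the cell alone.

How it is judged:
On the way, in this order (a step that is already met when the one before it is completed fails the run):
1. the bolt is pulled out to its stop (value of joint bolt above 0.0105 m), for 0.2 s.
2. with the bolt out, the cell's keyways have dropped over the pins (value of joint bolt above 0.0105 m and z of cell in the frame of seat below 0.009 m and horizontal distance between cell and seat below 0.004 m and angle between cell's own z axis and vertical below 0.12 rad), for 0.1 s.
At the end, for the whole second after the job is handed in: The bolt is out (10.5 of its 12 mm or more), and the robot's fingers hold the upright cell pressed down on the mount, within 2 mm of fully home and 3 mm of the axis, touching it with more than 3 N; released, the spring would lift it by 5 mm (z of cell in the frame of seat below 0.002 m and horizontal distance between cell and seat below 0.003 m and angle between cell's own z axis and vertical below 0.08 rad and contact force between the fingers and cell above 3 N and value of joint bolt above 0.0105 m); the arm keeps its last pose, push and grip.
It fails at once if a bystander is moved by more than 30 mm (distance of any of flux_pot, scrap_jar, glass_cutter, tweezers, lathekin from where it was at the start of the episode above 0.03 m).
It also fails if it takes over 61 s, if anything falls off the work surface, if the arm or the gripper's body presses on something with over 40 N, if the wrist force passes 120 N, or if a joint passes its speed limit or range.

## Working session

There is one attempt and no reset: what is moved stays moved. The work goes in short steps, Python scripts to look and compute and a shell command to move; the robot and the scene stay as the last step left them, time stands still between calls to the robot, and variables do not carry over. Pictures are saved under pics/ and viewed, at most 10 in all, crops included, and the job is handed in when it is done.

```bash
mkdir -p pics; ls
cat > h.py <<'E'
import numpy as np, cv2, pickle
from station import ctrl
def snap(name,tag):
    c=ctrl.camera(name); pickle.dump(c,open(f'pics/{tag}.pkl','wb'))
    cv2.imwrite(f'pics/{tag}.png',c['color'][:,:,::-1]); return c
def load(tag): return pickle.load(open(f'pics/{tag}.pkl','rb'))
def ray(c,u,v):
    K=np.array(c['intrinsics']);k=float(c['k1'])
    p=cv2.undistortPoints(np.array([[[u,v]]],float),K,np.array([k,0,0,0,0.]))[0,0]
    T=np.array(c['camera_from_world']);R=T[:3,:3]
    return -R.T@T[:3,3], R.T@np.array([p[0],p[1],1])
def onz(c,u,v,z):
    o,d=ray(c,u,v); return o+d*(z-o[2])/d[2]
def proj(c,P):
    T=np.array(c['camera_from_world'])
    return cv2.projectPoints(np.array(P,float).reshape(-1,3),cv2.Rodrigues(T[:3,:3])[0],T[:3,3],np.array(c['intrinsics']),np.array([float(c['k1']),0,0,0,0.]))[0][:,0]
E
python3 - <<'E'
from h import *
for n in('top','scene'):
    c=snap(n,n+'0'); print(n,onz(c,320,240,0),ray(c,320,240)[0])
E
```

```text
pics
top [0.4991204  0.04646373 0.        ] [0.33633454 0.05474014 1.13151025]
scene [ 0.60868775 -0.03510679  0.        ] [-0.05805888  0.59235518  0.89881235]
```

View pics/top0.png

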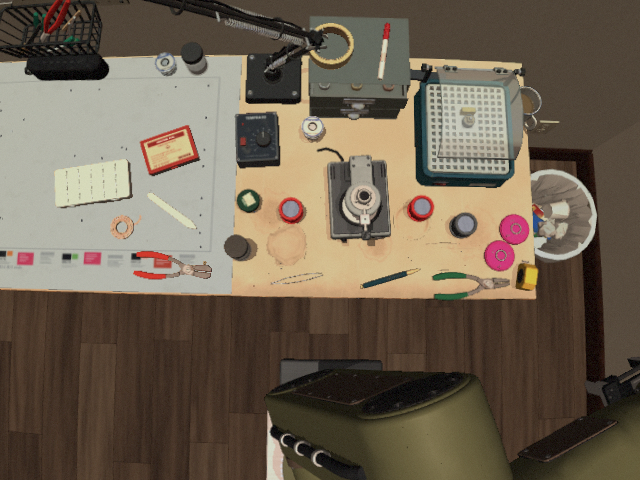

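View pics/scene0.png

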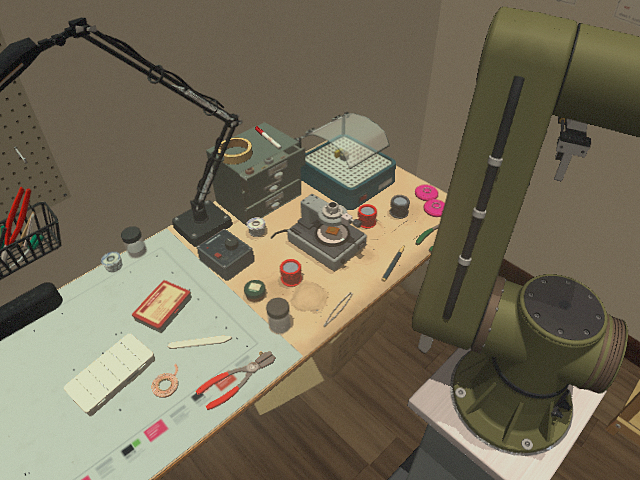

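Top view: the viewer is at about (360,200). These could be taken for the cell: the dark grey round thing at (463,225), the red look-alikes at (291,210) and (421,208), the dark-lidded pot at (249,201), the jar at (237,247) and the jar at (193,57). I choose (463,225), which is dark metal with a glass top, and check it in a close crop.

Run:
```python
from h import *
a=load('top0')['color'][:,:,::-1];b=load('scene0')['color'][:,:,::-1]
A=cv2.resize(a[145:255,310:490],(720,440)[:2] and (490,300),interpolation=cv2.INTER_CUBIC)
A2=cv2.resize(a[150:245,325:395],(221,300),interpolation=cv2.INTER_CUBIC)
B=cv2.resize(b[180:280,280:420],(420,300),interpolation=cv2.INTER_CUBIC)
B2=cv2.resize(b[180:255,350:425],(300,300),interpolation=cv2.INTER_CUBIC)
o=np.zeros((600,720,3),np.uint8);o[:300,:490]=A;o[:300,490:711]=A2;o[300:,:420]=B;o[300:,420:720]=B2
cv2.imwrite('pics/crop1.png',o)
```

```text
(no output)
```

View pics/crop1.png

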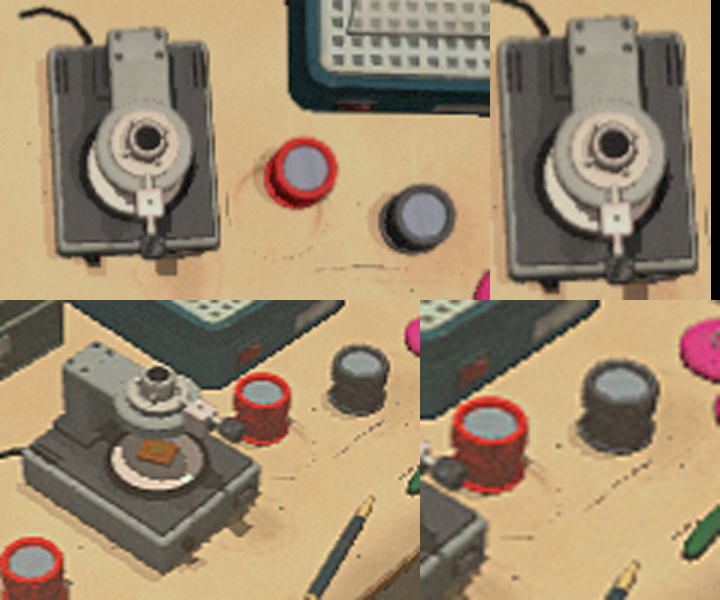

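The crop confirms the dark knurled cell at top (465,224); the red ones are look-alikes. The spigot top is at about top (364,197) and the knob at about (366,235). Next I measure all three.

Run:
```python
from h import *
t=load('top0');s=load('scene0')
def tri(a,b):
    o1,d1=ray(t,*a);o2,d2=ray(s,*b)
    A=np.c_[d1,-d2];x=np.linalg.lstsq(A,o2-o1,rcond=None)[0];p=o1+d1*x[0];q=o2+d2*x[1];return (p+q)/2,np.linalg.norm(p-q)
def blob(c,u,v,r,f):
    im=c['color'].astype(int);H=cv2.cvtColor(c['color'],cv2.COLOR_RGB2HSV)
    m=f(im,H).astype(np.uint8);M=np.zeros_like(m);cv2.circle(M,(int(u),int(v)),r,1,-1);m&=M
    n,l,st,ce=cv2.connectedComponentsWithStats(m);k=1+np.argmax(st[1:,4]);return ce[k],st[k,4]
dark=lambda im,H:H[...,2]<75
blue=lambda im,H:(im[...,2]>=im[...,0]+4)&(H[...,2]>110)
st,_=blob(t,364.4,196.7,6,dark);ss,_=blob(s,332.3,204.5,6,dark)
kt,ka=blob(t,366.2,234,7,dark);ks,_=blob(s,357.3,223.3,6,dark)
ct,ca=blob(t,465,224,12,blue);cs,_=blob(s,400.3,200,10,blue)
for n,a,b,z in(('spig',st,ss,.15),('knob',kt,ks,.137),('cell',ct,cs,.048)):
    print(n,a.round(1),b.round(1),onz(t,*a,z).round(4),onz(s,*b,z).round(4),*tri(a,b))
# box long edges in top (z=.05) via minAreaRect of gray dark box
H=cv2.cvtColor(t['color'],cv2.COLOR_RGB2HSV);m=(H[...,1]<70).astype(np.uint8);M=np.zeros_like(m);M[150:246,322:398]=1;m&=M
m=cv2.morphologyEx(m,cv2.MORPH_OPEN,np.ones((5,5)))
c=max(cv2.findContours(m,0,1)[0],key=cv2.contourArea);R=cv2.minAreaRect(c);print(R)
for p in cv2.boxPoints(R):print(p,onz(t,*p,.05).round(4))
print(ctrl.get_obs()['ee_pos'],ctrl.get_obs()['eef_rot'],ctrl.get_obs()['grip_width'])
```

```text
spig [364.  195.4] [332.2 204.3] [ 0.5688 -0.0389  0.15  ] [ 0.5664 -0.0383  0.15  ] [ 0.56865549 -0.03953898  0.148085  ] 0.0014294361356743546
knob [366.8 234.6] [359.1 224.7] [ 0.4917 -0.046   0.137 ] [ 0.4794 -0.0419  0.137 ] [ 0.49049749 -0.04930355  0.12565237] 0.007409478709708798
cell [465.4 223.5] [399.  202.7] [ 0.5341 -0.2741  0.048 ] [ 0.5258 -0.2629  0.048 ] [ 0.5370042  -0.27911588  0.0317626 ] 0.0002378258726003446
((358.443115234375, 197.53274536132812), (83.91377258300781, 59.42668533325195), 86.633544921875)
[326.31726 157.3931 ] [0.678  0.0354 0.05  ]
[385.64142 153.90344] [ 0.6888 -0.0973  0.05  ]
[390.56897 237.6724 ] [ 0.4994 -0.1066  0.05  ]
[331.2448  241.16205] [0.4898 0.0224 0.05  ]
[ 0.22054587 -0.50358956  0.20493466] [-3.14054586e+00 -9.19922760e-05  4.12764939e-01] 0.0936772930894412
```

```bash
python3 -m pendant '[[[1.8,3.06,0],-0.023],[[1.8,3.06,0],-0.023],[[1.8,3.06,0],-0.023],[[1.8,3.06,0],-0.023],[[1.8,3.06,0],-0.023],[[1.8,3.06,0],-0.023],[[1.8,3.06,0],-0.023],[[1.8,3.06,0],-0.023],[[1.8,3.06,0],-0.023],[[1.8,3.06,0],-0.023],[[1.8,3.06,0],-0.023],[[1.8,3.06,0],-0.023],[[1.8,3.06,0],-0.023],[[1.8,3.06,0],-0.023],[[1.8,3.06,0],-0.023]]' 1 20; python3 -m pendant '[[[0,0,-1.2],0],[[0,0,0],0]]'; python3 -c "
from h import *
snap('scene','scene1')
b=load('scene1')['color'][:,:,::-1];cv2.imwrite('pics/c2.png',cv2.resize(b[120:300,250:450],(660,594),interpolation=cv2.INTER_CUBIC))"
```

```text
time_s: 1.35
ee_pos: [0.4911, -0.043, 0.2053]
eef_rot: [-3.142, 0.0, 0.067]
force: [-0.1, -0.7, -0.2]
grip_width: 0.0938
grip_force: 0.0
time_s: 1.52
ee_pos: [0.4903, -0.0433, 0.1914]
eef_rot: [-3.141, 0.003, 0.071]
force: [-0.1, 0.4, -0.7]
grip_width: 0.094
grip_force: 0.0
```

View pics/c2.png

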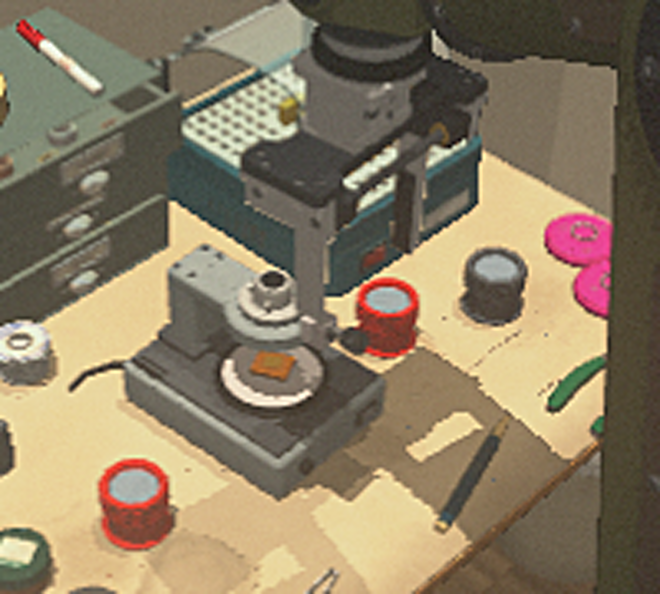

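The scene crop shows the open fingers straddling the knob at crop (355,338), with nothing in the way below. Next I descend, grip and pull.

```bash
python3 -m pendant '[[[0,0,-2],0],[[0,0,-2],0],[[0,0,-2],0],[[0,0,-1.3],0],[[0,0,0],0]]' && python3 -m pendant '[[[0,0,0],0],[[0,0,0],0],[[0,0,0],0],[[0,0,0],0],[[0,0,0],0],[[0,0,0],0],[[0,0,0],0],[[0,0,0],0],[[0,0,0],0],[[0,0,0],0]]' 0 20
```

```text
time_s: 1.98
ee_pos: [0.4892, -0.0456, 0.1185]
eef_rot: [-3.141, 0.004, 0.066]
force: [0.5, 0.2, -0.9]
grip_width: 0.094
grip_force: 0.0
time_s: 2.82
ee_pos: [0.4906, -0.0448, 0.1204]
eef_rot: [-3.142, 0.0, 0.068]
force: [0.7, -0.6, 0.6]
grip_width: 0.031
grip_force: 0.0
```

```bash
python3 -m pendant '[[[0,0,0],0],[[0,0,0],0],[[0,0,0],0],[[0,0,0],0],[[0,0,0],0]]' 0 20 && python3 -m pendant '[[[-0.2,-0.01,0],0],[[-0.2,-0.01,0],0],[[-0.2,-0.01,0],0],[[-0.2,-0.02,0],0],[[-0.2,-0.02,0],0],[[-0.2,-0.01,0],0],[[-0.2,-0.01,0],0],[[0,0,0],0],[[0,0,0],0],[[0,0,0],0]]'
```

```text
time_s: 3.23
ee_pos: [0.4904, -0.0424, 0.1203]
eef_rot: [-3.137, 0.001, 0.068]
force: [-1.4, 20.9, 2.0]
grip_width: 0.0152
grip_force: 20.0
time_s: 4.07
ee_pos: [0.4786, -0.0431, 0.1209]
eef_rot: [-3.138, -0.005, 0.068]
force: [16.0, 22.8, -5.8]
grip_width: 0.0154
grip_force: 20.0
```

```bash
python3 -m pendant '[[[-0.2,0.05,0],0],[[-0.1,0.05,0],0],[[0,0,0],0],[[0,0,0],0],[[0,0,0],0]]'
```

```text
time_s: 4.48
ee_pos: [0.4761, -0.0431, 0.1213]
eef_rot: [-3.139, -0.007, 0.068]
force: [16.1, 15.9, -3.0]
grip_width: 0.0152
grip_force: 20.0
```

```bash
python3 -m pendant '[[[0,0,0],0],[[0,0,0],0],[[0,0,0],0],[[0,0,0],0],[[0,0,0],0],[[0,0,0],0]]' 1 20 && python3 -m pendant '[[[0,0,3],0],[[0,0,4],0],[[0,0,3],0],[[0,0,0],0]]'
python3 - <<'E'
from h import *
t0=load('top0');t=snap('top','top1');s=snap('scene','scene2')
a=t['color'][:,:,::-1];b=s['color'][:,:,::-1]
o=np.zeros((600,800,3),np.uint8)
o[:300,:400]=cv2.resize(a[170:245,330:430],(400,300),interpolation=cv2.INTER_CUBIC)
o[:300,400:]=cv2.resize(a[190:250,435:515],(400,300),interpolation=cv2.INTER_CUBIC)
o[300:,:400]=cv2.resize(b[180:240,310:390],(400,300),interpolation=cv2.INTER_CUBIC)
o[300:,400:]=cv2.resize(b[175:235,360:440],(400,300),interpolation=cv2.INTER_CUBIC)
cv2.imwrite('pics/c3.png',o)
E
```

```text
time_s: 4.98
ee_pos: [0.4736, -0.0448, 0.1204]
eef_rot: [3.142, 0.0, 0.068]
force: [-0.1, -0.5, 0.4]
grip_width: 0.0517
grip_force: 0.0
time_s: 5.32
ee_pos: [0.4755, -0.0451, 0.2262]
eef_rot: [3.139, -0.009, 0.068]
force: [1.0, 0.2, 0.7]
grip_width: 0.0784
grip_force: 0.0
```

View pics/c3.png

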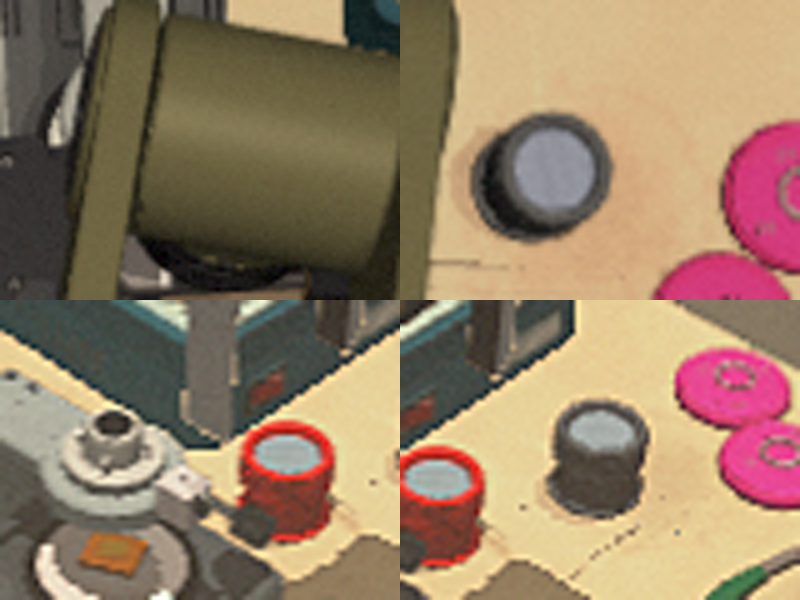

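The picture shows the bolt drawn out, with the knob now at scene crop (252,525). The cell stands clear; its top centre is at top (466,223.7) and scene (400.4,201).

Run:
```python
from h import *
t=load('top0');s=load('scene0')
print(onz(t,466,223.6,.048),onz(s,400.4,201,.048),onz(s,332.4,204.8,.15),onz(s,331.8,205,.15))
```

```text
[ 0.53384803 -0.27551175  0.048     ] [ 0.52764287 -0.27137399  0.048     ] [ 0.56486769 -0.03728893  0.15      ] [ 0.56536119 -0.03570735  0.15      ]
```

```bash
python3 -m pendant '[[[0.585,-2.3,-0.5],0.053],[[0.585,-2.3,-0.5],0.053],[[0.585,-2.3,-0.5],0.053],[[0.585,-2.3,-0.5],0.053],[[0.585,-2.3,-0.5],0.053],[[0.585,-2.3,-0.5],0.053],[[0.585,-2.3,-0.5],0.053],[[0.585,-2.3,-0.5],0.053],[[0.585,-2.3,-0.5],0.053],[[0.585,-2.3,-0.5],0.053],[[0,0,-2],0],[[0,0,-2],0],[[0,0,-2],0],[[0,0,-2],0],[[0,0,-0.5],0],[[0,0,0],0],[[0,0,0],0]]' 1 20
python3 - <<'E'
from h import *
s=snap('scene','scene3');b=s['color'][:,:,::-1]
cv2.imwrite('pics/c4.png',cv2.resize(b[130:255,330:490],(768,600),interpolation=cv2.INTER_CUBIC))
E
```

```text
time_s: 6.83
ee_pos: [0.5321, -0.2747, 0.0855]
eef_rot: [-3.141, 0.0, 0.598]
force: [0.1, -0.2, 0.5]
grip_width: 0.0941
grip_force: 0.0
```

View pics/c4.png

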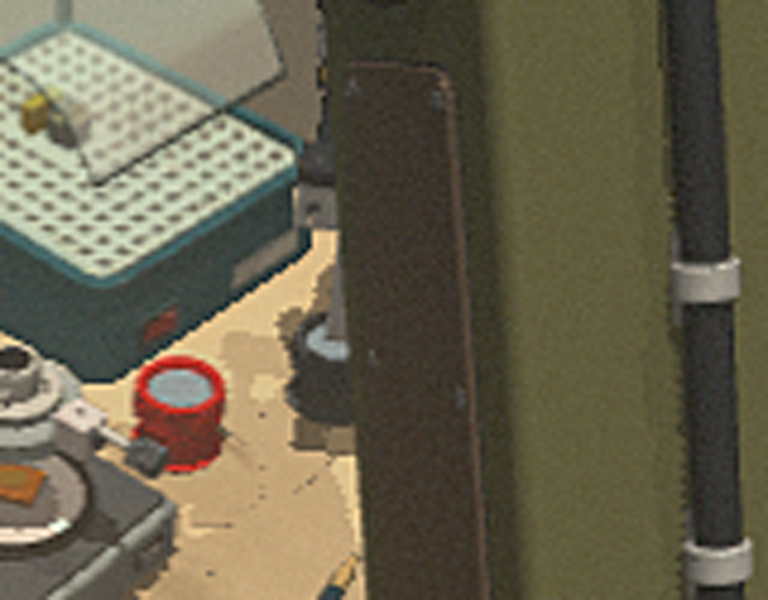

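The scene crop shows the arm hiding most of the cell at crop (325,370), with one finger just above it. The measured position should do, so I descend and close once to centre it.

```bash
python3 -m pendant '[[[0,0,-1.5],0],[[0,0,-1.5],0],[[0,0,-1.5],0],[[0,0,-1.5],0],[[0,0,-1.2],0],[[0,0,0],0]]' 1 10 && python3 -m pendant '[[[0,0,0],0],[[0,0,0],0],[[0,0,0],0],[[0,0,0],0],[[0,0,0],0],[[0,0,0],0],[[0,0,0],0],[[0,0,0],0],[[0,0,0],0],[[0,0,0],0]]' 0 10
```

```text
time_s: 7.38
ee_pos: [0.5315, -0.2743, 0.012]
eef_rot: [-3.14, 0.001, 0.598]
force: [-0.1, -0.3, 0.1]
grip_width: 0.0942
grip_force: 0.0
time_s: 8.22
ee_pos: [0.5322, -0.2747, 0.0136]
eef_rot: [3.141, -0.0, 0.598]
force: [-0.8, 0.7, 2.3]
grip_width: 0.0516
grip_force: 10.0
```

```bash
python3 -m pendant '[[[0,0,0],0],[[0,0,0],0],[[0,0,0],0],[[0,0,0],0],[[0,0,0.1],0.12],[[0,0,0.1],0.12],[[0,0,0.1],0.12],[[0,0,0.1],0.12],[[0,0,0.1],0.12],[[0,0,0],0.12],[[0,0,0],0.12],[[0,0,0],0.12],[[0,0,0],0.12],[[0,0,0],0.12],[[0,0,0],0.12],[[0,0,0],0.12],[[0,0,0],0.12],[[0,0,0],0]]' 0.85 10 && python3 -m pendant '[[[0,0,0],0],[[0,0,0],0],[[0,0,0],0],[[0,0,0],0],[[0,0,0],0],[[0,0,0],0],[[0,0,0],0],[[0,0,0],0],[[0,0,0],0],[[0,0,0],0]]' 0 30
```

```text
time_s: 9.72
ee_pos: [0.5321, -0.2747, 0.0183]
eef_rot: [-3.142, -0.0, 2.164]
force: [-0.2, 0.1, -0.3]
grip_width: 0.08
grip_force: 0.0
time_s: 10.55
ee_pos: [0.5322, -0.2747, 0.0185]
eef_rot: [3.142, 0.0, 2.158]
force: [0.5, 1.0, -0.3]
grip_width: 0.0513
grip_force: 30.0
```

```bash
python3 -m pendant '[[[0,0,2.4],0],[[0,0,3.5],0],[[0,0,3.5],0],[[0,0,3.5],0],[[0,0,3.5],0],[[0.35,2.3,0.8],0],[[0.35,2.3,0],0],[[0.35,2.4,0],0],[[0.35,2.4,0],0],[[0.35,2.4,0],0],[[0.35,2.4,0],0],[[0.35,2.4,0],0],[[0.35,2.4,0],0],[[0.35,2.4,0],0],[[0.33,2.27,0],0],[[0,0,0],0],[[0,0,0],0],[[0,0,0],0]]'
python3 - <<'E'
from h import *
s=snap('scene','scene4');b=s['color'][:,:,::-1];t=snap('top','top2')
o=ctrl.get_obs();p=o['ee_pos'];print(proj(s,[[.567,-.038,.15],[p[0],p[1],p[2]-.0185],[p[0],p[1],p[2]+.0295]]))
cv2.imwrite('pics/c5.png',cv2.resize(b[130:255,270:430],(768,600),interpolation=cv2.INTER_CUBIC))
E
```

```text
time_s: 12.05
ee_pos: [0.5668, -0.0385, 0.1903]
eef_rot: [-3.141, -0.0, 2.158]
force: [-0.1, -0.8, -1.3]
grip_width: 0.0514
grip_force: 30.0
[[331.99093825 204.26730895]
 [332.37028121 197.19626058]
 [332.52342629 181.36144038]]
```

View pics/c5.png

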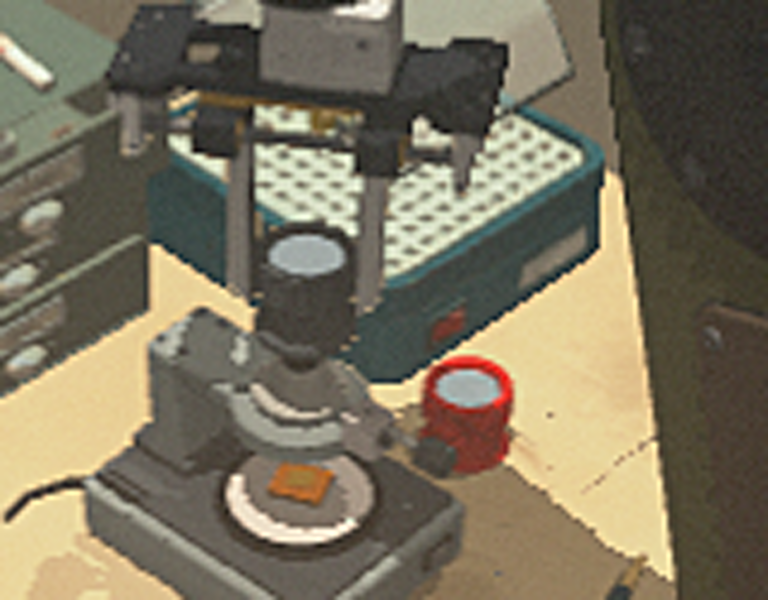

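The scene crop shows the cell upright in the fingers, top at crop (308,255), hanging over the mount. Next I lower it and watch the force.

```bash
python3 -m pendant '[[[0,0,-0.8],0],[[0,0,-0.6],0],[[0,0,-0.4],0],[[0,0,-0.4],0],[[0,0,0],0],[[0,0,0],0]]'; python3 -m pendant '[[[0,0,-0.3],0],[[0,0,-0.3],0],[[0,0,0],0],[[0,0,0],0],[[0,0,0],0]]'
```

```text
time_s: 12.65
ee_pos: [0.5669, -0.038, 0.1682]
eef_rot: [-3.141, -0.0, 2.158]
force: [0.6, 0.4, -0.8]
grip_width: 0.0514
grip_force: 30.0
time_s: 13.07
ee_pos: [0.567, -0.0378, 0.1624]
eef_rot: [3.141, -0.0, 2.158]
force: [1.5, 1.9, -1.6]
grip_width: 0.0515
grip_force: 30.0
```

```bash
python3 -m pendant '[[[0,0,-0.2],0],[[0,0,-0.2],0],[[0,0,0],0],[[0,0,0],0],[[0,0,0],0]]'
```

```text
time_s: 13.48
ee_pos: [0.5673, -0.0379, 0.1594]
eef_rot: [3.14, 0.001, 2.158]
force: [-2.4, 1.9, 7.3]
grip_width: 0.0514
grip_force: 30.0
```

```bash
for i in 1; do python3 -m pendant '[[[0,0,0],-0.06],[[0,0,0],-0.06],[[0,0,0],-0.06],[[0,0,0],0]]' ; done; python3 -c "
from h import *;print(ctrl.get_obs()['moment'])"
```

```text
time_s: 13.82
ee_pos: [0.5675, -0.0379, 0.1595]
eef_rot: [3.14, 0.001, 1.974]
force: [1.7, 1.5, 5.9]
grip_width: 0.0515
grip_force: 30.0
[ 0.40572785 -0.33979803 -0.01325529]
```

```bash
python3 -m pendant '[[[0,0,0],-0.06],[[0,0,0],-0.06],[[0,0,0],-0.06],[[0,0,0],0]]'; python3 -c "
from h import *;print(ctrl.get_obs()['moment'])"
```

```text
time_s: 14.15
ee_pos: [0.5676, -0.0381, 0.1596]
eef_rot: [3.139, 0.001, 1.794]
force: [0.9, 1.3, 6.6]
grip_width: 0.0514
grip_force: 30.0
[ 0.24482411 -0.25415206 -0.07483541]
```

```bash
python3 -m pendant '[[[0,0,0],-0.06],[[0,0,0],-0.06],[[0,0,0],-0.06],[[0,0,0],0]]'
```

```text
time_s: 14.48
ee_pos: [0.5675, -0.0381, 0.1596]
eef_rot: [3.139, 0.0, 1.614]
force: [0.5, 1.6, 7.2]
grip_width: 0.0518
grip_force: 30.0
```

```bash
python3 -m pendant '[[[0,0,0],-0.06],[[0,0,0],-0.06],[[0,0,0],-0.06],[[0,0,0],0]]'
```

```text
time_s: 14.82
ee_pos: [0.5675, -0.0381, 0.1594]
eef_rot: [3.139, -0.0, 1.434]
force: [-0.5, 1.6, 6.7]
grip_width: 0.0513
grip_force: 30.0
```

```bash
python3 -m pendant '[[[0,0,0],-0.06],[[0,0,0],-0.06],[[0,0,0],-0.06],[[0,0,0],0]]'
```

```text
time_s: 15.15
ee_pos: [0.5675, -0.0382, 0.1595]
eef_rot: [3.139, -0.0, 1.254]
force: [0.5, 0.9, 7.1]
grip_width: 0.0513
grip_force: 30.0
```

```bash
python3 -m pendant '[[[0,0,0],-0.06],[[0,0,0],-0.06],[[0,0,0],-0.06],[[0,0,0],0]]'
```

```text
time_s: 15.48
ee_pos: [0.5673, -0.0381, 0.1588]
eef_rot: [3.14, -0.001, 1.075]
force: [3.2, 1.4, 1.5]
grip_width: 0.0515
grip_force: 30.0
```

```bash
python3 -m pendant '[[[0,0,-0.15],0],[[0,0,-0.15],0],[[0,0,-0.1],0],[[0,0,0],0],[[0,0,0],0]]'; python3 -c "
from h import *;print(ctrl.get_obs()['moment'])"
```

```text
time_s: 15.9
ee_pos: [0.568, -0.0377, 0.1551]
eef_rot: [3.139, -0.002, 1.08]
force: [8.4, 2.8, 1.1]
grip_width: 0.0514
grip_force: 30.0
[ 0.69229454 -1.64369493 -0.26599779]
```

```bash
python3 -m pendant '[[[0.1,0.03,0],-0.04],[[0,0,-0.15],0],[[0,0,-0.15],0],[[0,0,-0.1],0],[[0,0,0],0],[[0,0,0],0]]'; python3 -c "
from h import *;print(ctrl.get_obs()['moment'])"
```

```text
time_s: 16.4
ee_pos: [0.5681, -0.0376, 0.1506]
eef_rot: [3.141, -0.0, 1.039]
force: [1.6, 2.9, 4.1]
grip_width: 0.0512
grip_force: 30.0
[ 0.53208772 -0.50307191 -0.04942268]
```

```bash
python3 -m pendant '[[[0,0.02,-0.15],0],[[0,0,-0.15],0],[[0,0,-0.15],0],[[0,0,-0.1],0],[[0,0,0],0],[[0,0,0],0],[[0,0,0],0]]' - 45; python3 -m pendant '[[[0,0,-0.1],0],[[0,0,-0.1],0],[[0,0,0],0],[[0,0,0],0],[[0,0,0],0]]'
```

```text
time_s: 16.98
ee_pos: [0.5682, -0.0375, 0.1463]
eef_rot: [3.14, -0.001, 1.039]
force: [-2.4, 2.3, 14.5]
grip_width: 0.0513
grip_force: 45.0
time_s: 17.4
ee_pos: [0.5683, -0.0375, 0.1462]
eef_rot: [3.139, -0.001, 1.039]
force: [-10.8, 4.5, 33.3]
grip_width: 0.0516
grip_force: 45.0
```

```bash
python3 -m pendant '[[[-0.05,0,0.1],0],[[0,0,0],0],[[0,0,0],0],[[0,0,0],0],[[0,0,0],0]]'
python3 - <<'E'
from h import *
s=snap('scene','scene5');b=s['color'][:,:,::-1]
a=load('scene2')['color'][:,:,::-1]
cv2.imwrite('pics/c6.png',np.hstack([cv2.resize(x[170:250,300:380],(400,400),interpolation=cv2.INTER_CUBIC) for x in(a,b)]))
E
```

```text
time_s: 17.82
ee_pos: [0.5682, -0.0375, 0.1463]
eef_rot: [3.139, -0.001, 1.039]
force: [-2.8, 3.9, 22.2]
grip_width: 0.0515
grip_force: 45.0
```

View pics/c6.png

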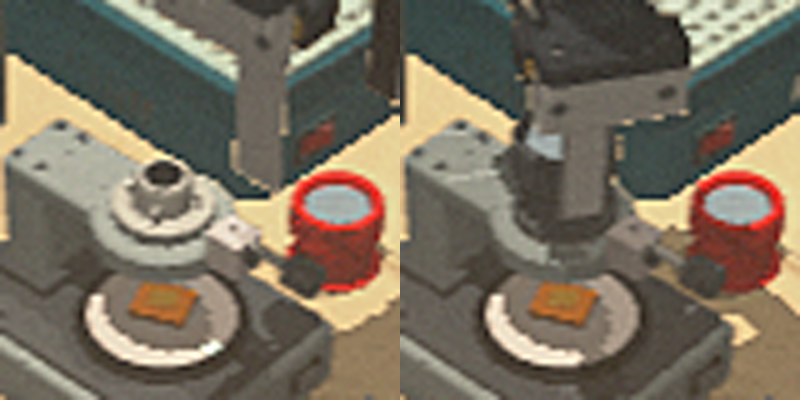

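The cell sits down on the head in the right half, with the fingers holding it. The knob is still out, at right (703,275), the same place as after the pull at left (303,275).

```bash
python3 -c "
from station import ctrl
print(ctrl.hand_in())"
```

```text
the job is handed in; nothing more can be done
None
```

I handed the job in at about 18 s: the bolt is out at its stop, and the cell's keyways dropped over the pins. The gripper is holding the cell pressed home at about 22 N, with the other things left alone; the hand-in gave no verdict.

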